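# Load a maple block under the sprung flap of a holding jig

## Robot

A 6-joint arm with a two-finger parallel gripper is mounted at the origin on the work surface. World frame = base frame: x ahead of the robot, y to its left, z up, the work surface at z = 0. Lengths are in m, angles in rad, forces in N, time in s.
With the tool pointing down it reaches from about 0.25 to 0.775 m from the base axis. Payload 4 kg.
Tool frame: the origin (TCP) lies at the very end of the fingers, on their centre line; the grasp point (between the pads) lies 19 mm behind it (robot.hold_point_z is the distance from the TCP to the grasp point, in m); z points along the fingers, y is the line along which they close (so a half turn about z gives the same grasp; the last joint's range is limited). The gripper opens to 94 mm and grips with 3 to 60 N. Pads are 16 mm wide; open, the fingers measure 119 mm over their backs; the gripper's body (75 mm by 177 mm) begins 78 mm behind the grasp point.
Start: joints at [-1.205, 0.087, 1.371, -0, 1.684, -0.103], TCP at [0.248, -0.491, 0.206] pointing down, gripper open.
Joint ranges: [-3.1, 3.1], [-0.76, 2.03], [0.27, 2.55], [-1.08, 4.22], [0.17, 2.65], [-2.57, 2.57]. Speed limits (rad/s): [2.79, 2.79, 3.14, 3.14, 3.14, 3.14].

## Interface

Orientations are given as [roll, pitch, yaw] about the fixed x, y, z axes, in that order (R = Rz(yaw) Ry(pitch) Rx(roll)).
In Python, from bench import robot gives the robot as it stands.
- The arm moves only by the tool carry_out, never from a script. Its argument "steps" is a list of rows, each a list of 3 entries, a list of its own where there are three numbers: the shift along the tool's x, y, z in m, then the turn about the tool's z in units of 10 degrees (1.0 is 10 degrees), then the closure, from -1 (fully open) to 1 (shut). In form: [[[tx, ty, tz], roll, jaw], ...]. A call has 1 to 10 rows; each row is the pose to reach, as a shift and turn from the pose commanded when the call began, along the tool's axes at that moment; what a row does not reach only later rows make up. A row lasts 1/8 s, in which the tool goes at most 62.5 mm and 10.7 degrees, less where a joint would pass 70% of its speed; a pose out of reach is approached as far as the arm can. A call with a gripper value outside its range is refused whole. The fingers move at their own pace and stop on an object; the grip force is fixed at half the most. Time passes only in rows, so rows that repeat a pose let the fingers close. It gives the time, the measured TCP pose, the force, the opening and the grip force at its end, in the units of the state.
- robot.get_obs(): the state, without advancing time (a new reading comes with each control period).
- robot.snapshot(name): name is "side" or "top"; returns a dict with "image" (384x512x3 uint8, red, green, blue), "z_map" (384x512 float32, m along the optical axis (not along the pixel's ray), 0 where there is no reading), "mtx" (3x3 intrinsics, pixels), "D" ([k1, k2, p1, p2, k3] as OpenCV has them; the pictures are not rectified), "R" (3x3) and "t" (3): a world point X has camera coordinates R X + t. Camera axes: x right, y down, z forward; pixel columns grow to the right and rows downward; lengths in m; the calibration is good to about 2 mm. A picture is of the moment at which its call begins.
- robot.close_job(): hands the job in; it is judged then, once.
The state is a dict: "time": time; "joint_positions": joint angles; "qvel": joint speeds; "joint_torque": joint torques, N m; "tool_pos": TCP position; "ee_rot": TCP orientation; "wrist_force": force on the tool from outside, world axes, zero at the start; "wrist_torque": the same for the moment, N m; "width": finger opening in m; "finger_force": force on a finger pad.
Only numpy, scipy, OpenCV 4.12 (cv2) and the standard library are available. Lean on these libraries where they do the work, as an engineer would, in place of code of your own. Each camera call takes 0.05 s, during which the arm holds its last target. There are 200 camera calls.

## Task

Load the plain maple block into the holding jig: press the jig's thumb plate down with one fingertip to hold the sprung flap up, and while it is up push the block along its channel with the other fingertip, under the flap, until it meets the end stop. Then take the hand away so that the flap closes down on the block. Slide the block only, never pick it up, and leave the tumbler, the stepped block and the chisel where they stand.

Things in the scene. Friction and masses are not known exactly. Their poses are not given: they have to be found in the camera images.
- jig: Wood and grey-laminate holding jig screwed. Origin: at bench level on the channel's centre line, below the flap's near edge; x along the channel to the end stop, y left, z up. Board 10 mm thick, x -165 to 68, y -105 to 40 mm. On it a channel y -23 to 23 mm, from x = -150 to the end stop, between fences 14 mm high above the board (left one 10 mm thick, right one 6 mm).
- block: Plain rectangular maple block, 60 mm long (x), 40 mm wide (y), 28 mm high, 50 to 90 g, free to slide. Origin: centre of its underside. It starts on the board in the channel, its x along the jig's x, its leading end 8 to 55 mm before the flap. At home its centre is at jig x = 20 mm and its rear end at x = -10 mm, 10 mm outside the flap.
- flap (a joint): Angle of the sprung flap about the hinge rod, rad: 0 shut, 0.6 fully open (hard stop). It covers the channel from jig x = 0 to 45 mm; shut, its lip bars the way; from 0.4 on it clears the block. Let down on the block it rests at about 0.32. The spring always closes it: pressing the middle of the thumb plate takes about 3 N at first, 6 N fully open.
- thumb_plate (a point): Middle of the top of the thumb plate, rigid with the flap, right of the hinge rod; pressing it down lifts the flap. Smooth wooden strip, jig x -150 to -5 mm, 40 mm wide, 5 mm thick. Shut, it slopes up to the right, middle 35 mm above the board; at 0.55 rad it is level, top 12 mm above the board, jig y -56 to -96 mm, so a fingertip can slide along it in x.
- flap_lip (a point): Near end of the lower edge of the flap's down-turned lip (10 mm thick): jig x = 0, y = 11 mm and 14 mm above the board when shut; about 40 mm above it at 0.55 rad, when the flap's top is at most 65 mm above the board.
- tumbler: Bystander: glass tumbler, 72 mm across, 95 mm high, standing on the bench beside the jig. Origin: centre of its underside.
- stepped_block: Bystander: stepped maple block 62 x 46 mm, 59 mm high, with three small holes in one face, standing on the bench beside the jig. Origin: centre of its underside.
- chisel: Bystander: chisel with a wooden handle, about 215 mm long along its x, 28 mm thick, lying on the bench to the right of the jig. Origin: on the bench below the ferrule, near its middle.
- end_stop (a point): Middle of the end stop's face at board level (jig x = 50, y = 0, z = 10 mm). The stop is 46 mm wide and 20 mm high above the board.
- hinge_rod (a point): Middle of the hinge rod: a steel rod 8 mm thick along jig x at y = -36 mm, 28 mm above the board, from x = -150 to 49 mm, between two posts 18 mm wide (y) and 36 mm high above the board, at x = -161 to -152 and 51 to 60 mm.
There are look-alikes about, which are no part of the job. Leave any blue look-alike of the block alone.

How it is judged:
On the way, in this order (a step that is already met when the one before it is completed fails the run):
1. a finger holds the flap up while the block is still outside it (value of joint flap above 0.37 rad and contact force between the fingers and flap above 0.5 N and x of block in the frame of jig below -0.022 m), for 0.1 s.
2. with a finger holding the flap up, a finger pushes the block under it (value of joint flap above 0.37 rad and contact force between the fingers and flap above 0.5 N and contact force between the fingers and block above 0.02 N and x of block in the frame of jig above -0.015 m), for 0.02 s.
At the end, for the whole second after the job is handed in: The block lies flat in the channel with its leading end within 4 mm of the end stop, at rest, and the released flap rests on it (0.24 to 0.37 rad) and presses it down with more than 1 N (x of block in the frame of jig between 0.016 and 0.024 m and y of block in the frame of jig between -0.006 and 0.006 m and z of block in the frame of jig below 0.013 m and angle between the x axis of block and the x axis of jig, either way round below 0.12 rad and angle between block's own z axis and vertical below 0.06 rad and value of joint flap between 0.24 and 0.37 rad and contact force between block and flap above 1 N and linear speed of block below 0.01 m/s); the robot touches nothing.
It fails at once if the block is lifted off the board (by more than 6 mm) or tipped (z of block in the frame of jig above 0.016 m or angle between block's own z axis and vertical above 0.25 rad).
It fails at once if a bystander is moved by more than 15 mm (distance of any of tumbler, stepped_block, chisel from where it was at the start of the episode above 0.015 m).
It also fails if it takes over 42 s, if anything falls off the work surface, if the arm or the gripper's body presses on something with over 40 N, if the wrist force passes 120 N, or if a joint passes its speed limit or range.

## Working session

There is one attempt and no reset: what is moved stays moved. The work goes in short steps, Python scripts to look and compute and a tool call to move; the robot and the scene stay as the last step left them, time stands still between calls to the robot, and variables do not carry over. Pictures are saved under pics/ and viewed, at most 10 in all, crops included, and the job is handed in when it is done.

Besides the shell and the picture viewer there is one more tool, called after "Call:" as name([rows], argument=value, ...), one row to a line, values as JSON. carry_out: Moves the arm, as the interface text tells. Its arguments: {"type":"object","properties":{"steps":{"type":"array","items":{"type":"array"}}},"required":["steps"]}

```bash
mkdir -p pics; cat > h.py <<'E'
from bench import robot
import numpy as np, cv2
def snap(n):
    s=robot.snapshot(n); return s
def pts(s,uv):
    uv=np.array(uv,float).reshape(-1,2)
    n=cv2.undistortPoints(uv.reshape(-1,1,2),s["mtx"],np.array(s["D"])).reshape(-1,2)
    z=np.array([np.median(p[p>0]) if (p:=s["z_map"][int(v)-1:int(v)+2,int(u)-1:int(u)+2]).max()>0 else np.nan for u,v in uv])
    c=np.c_[n*z[:,None],z]
    return (c-s["t"])@s["R"]
def cloud(s):
    h,w=s["z_map"].shape
    u,v=np.meshgrid(np.arange(w),np.arange(h))
    n=cv2.undistortPoints(np.c_[u.ravel(),v.ravel()].astype(float).reshape(-1,1,2),s["mtx"],np.array(s["D"])).reshape(-1,2)
    z=s["z_map"].ravel()[:,None]
    P=(np.c_[n*z,z]-s["t"])@s["R"]; P[z[:,0]==0]=np.nan
    return P.reshape(h,w,3)
def proj(s,X):
    r,_=cv2.Rodrigues(np.array(s["R"])); return cv2.projectPoints(np.array(X,float).reshape(-1,1,3),r,np.array(s["t"],float),s["mtx"],np.array(s["D"]))[0].reshape(-1,2)
E
python3 - <<'E'
from h import *
a=snap("top");b=snap("side")
np.savez("s0.npz",top=a["image"])
cv2.imwrite("pics/top0.png",cv2.resize(a["image"][...,::-1],(800,600)))
cv2.imwrite("pics/side0.png",cv2.resize(b["image"][...,::-1],(800,600)))
for s in(a,b): print(s["mtx"],s["D"],-s["R"].T@s["t"])
print(robot.get_obs())
E
```

```text
[[377.76585816   0.         252.17271963]
 [  0.         377.76585816 198.69647649]
 [  0.           0.           1.        ]] [-0.09804791  0.          0.          0.          0.        ] [0.50838559 0.0156854  0.77680357]
[[472.2514369    0.         250.92699459]
 [  0.         472.2514369  198.28638372]
 [  0.           0.           1.        ]] [-0.01525502  0.          0.          0.          0.        ] [ 0.40666653 -0.58277787  0.7556018 ]
{'time': 0.1, 'joint_positions': array([-1.20510001e+00,  8.78848312e-02,  1.37210125e+00, -1.32027264e-05,
        1.68362058e+00, -1.03063058e-01]), 'qvel': array([ 0.0005594 , -0.00194628, -0.00264004,  0.00102831, -0.00142962,
       -0.00141033]), 'joint_torque': array([ 2.67229654e-03, -3.41254842e+01, -3.03300083e+01,  7.20505952e-02,
        3.04658781e-02, -9.63983666e-05]), 'tool_pos': array([ 0.24830761, -0.49019305,  0.20442015]), 'ee_rot': array([-3.13958798e+00, -1.94150951e-04,  4.68757703e-01]), 'wrist_force': array([ 0.37263545,  0.16266466, -0.07543012]), 'wrist_torque': array([-0.04572663,  0.00443471, -0.00943545]), 'finger_force': 0.0, 'width': 0.0939151589127604}
```

View pics/top0.png

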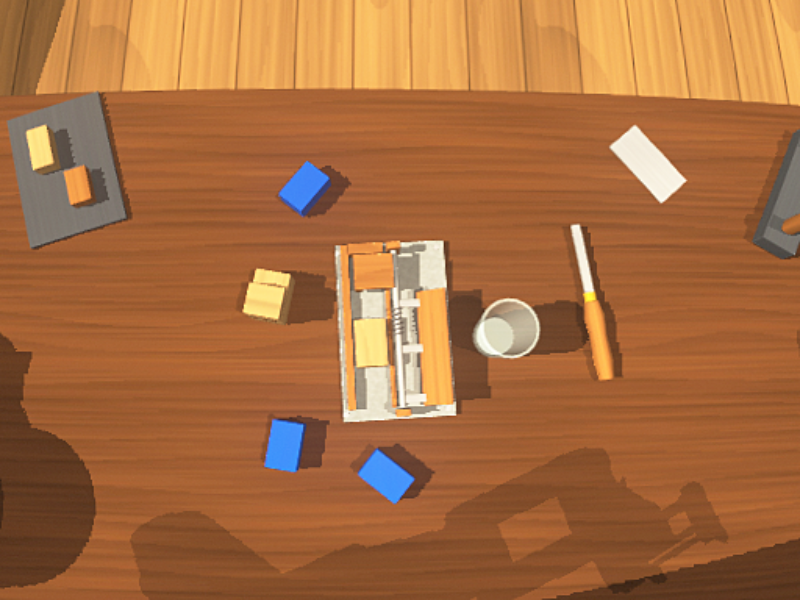

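View pics/side0.png

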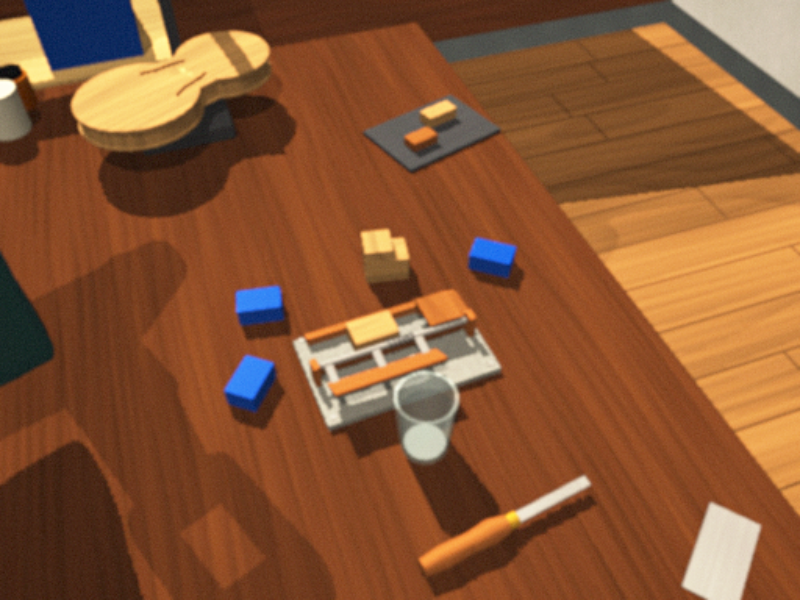

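Top view: the jig is at about (396,330), with its flap (orange) at (373,272). The candidates for the block are the plain maple block in the channel (370,342), three blue look-alikes at (305,188), (285,445) and (386,475), a maple block on the tray (40,148), and the stepped block (268,295). I choose the one in the channel at (370,342). The tumbler is at (507,328) and the chisel at (593,300).

```bash
cat > pose.py <<'E'
from h import *
s=snap("top");P=cloud(s);im=s["image"]
m=np.zeros(P.shape[:2],bool);m[150:275,208:296]=1
hgt=P[...,2]
M=m&(hgt>0.005)&(hgt<0.1)
n,l,st,c=cv2.connectedComponentsWithStats(M.astype(np.uint8))
k=1+np.argmax(st[1:,4]);Q=P[l==k]
r=cv2.minAreaRect(Q[:,:2].astype(np.float32));print("rect",r,"want .233 x .145")
bx=cv2.boxPoints(r);print(bx.round(4))
# image crop block
hsv=cv2.cvtColor(im,cv2.COLOR_RGB2HSV)
B=m&(abs(hgt-0.038)<0.006)
n,l,st,c=cv2.connectedComponentsWithStats(B.astype(np.uint8))
for i in range(1,n):
    if st[i,4]>60:
        q=P[l==i];print("comp z~38",st[i],q.mean(0).round(4),cv2.minAreaRect(q[:,:2].astype(np.float32)))
print("bench z",np.nanmedian(hgt[280:330,100:160]))
print("pts", pts(s,[(237,219),(237,195),(240,174),(277,220),(228,250),(288,262)]).round(4))
cv2.imwrite("pics/crop0.png",cv2.resize(im[145:280,200:310,::-1],None,fx=4.4,fy=4.4,interpolation=cv2.INTER_CUBIC))
E
python3 pose.py
```

```text
rect ((0.6017243266105652, -0.012099578976631165), (0.23353874683380127, 0.14548029005527496), 3.194512367248535) want .233 x .145
[[ 0.4811  0.054 ]
 [ 0.4892 -0.0912]
 [ 0.7224 -0.0782]
 [ 0.7143  0.067 ]]
comp z~38 [ 247  156   33  106 1126] [ 0.5818 -0.0352  0.0402] ((0.6045829653739929, -0.034113697707653046), (0.20982809364795685, 0.0505947545170784), 4.5777812004089355)
comp z~38 [227 203  22  32 620] [0.5812 0.0188 0.0382] ((0.5816777348518372, 0.018750499933958054), (0.060105327516794205, 0.03993770480155945), 3.427582263946533)
bench z 0.00026422765712852707
pts [[ 0.5806  0.0195  0.0386]
 [ 0.633   0.0196  0.0096]
 [ 0.6691  0.0134  0.046 ]
 [ 0.5778 -0.0585  0.0449]
 [ 0.5208  0.0378  0.0101]
 [ 0.4959 -0.0829  0.0107]]
```

View pics/crop0.png

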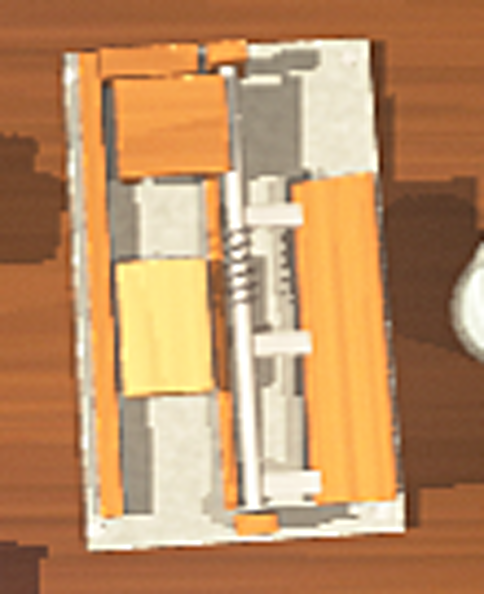

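The crop shows the plain maple block (at (165,325) in the crop) in the channel, with a gap before the flap at (170,125). The thumb plate is at (345,340). The sizes match (233x145, 60x40). The jig origin is about (0.648, 0.023) with yaw 0.056, and the block is at jig x of about -67 mm. I'm now moving above the start point with the opening set to about 66 mm.

Call:
carry_out([
  [[0.052,-0.032,0],0.26,-0.4],
  [[0.104,-0.064,0],0.52,-0.4],
  [[0.156,-0.096,0],0.8,-0.4],
  [[0.209,-0.127,0],1.05,-0.4],
  [[0.261,-0.159,0],1.3,-0.4],
  [[0.313,-0.191,0],1.6,-0.4],
  [[0.365,-0.223,0],1.85,-0.4],
  [[0.417,-0.255,0],2.1,-0.4],
  [[0.4695,-0.287,0],2.37,-0.4],
  [[0.4695,-0.287,0],2.37,-0.4],
])

```text
time: 1.4
tool_pos: [0.5386, -0.0188, 0.2044]
ee_rot: [-3.14, 0.001, 0.062]
wrist_force: [0.2, -1.1, 0.4]
width: 0.0658
finger_force: 0.0
```

Call:
carry_out([
  [[0,0,0],0,-0.4],
  [[0,0,0],0,-0.4],
  [[0,0,0],0,-0.4],
  [[0,0,0],0,-0.4],
])

```text
time: 1.9
tool_pos: [0.5374, -0.0234, 0.2057]
ee_rot: [3.141, -0.0, 0.054]
wrist_force: [-0.2, 0.4, 0.1]
width: 0.0661
finger_force: 0.0
```

Call:
carry_out([
  [[0,0,0.04],0,-0.4],
  [[0,0,0.08],0,-0.4],
  [[0,0,0.125],0,-0.4],
  [[0,0,0.125],0,-0.4],
  [[0,0,0.125],0,-0.4],
])

```text
time: 2.52
tool_pos: [0.5387, -0.0229, 0.0823]
ee_rot: [3.141, -0.003, 0.055]
wrist_force: [-0.1, 0.5, 0.4]
width: 0.0654
finger_force: 0.0
```

```bash
cat > look.py <<'E'
import sys
from h import *
a=snap("top");b=snap("side");n=sys.argv[1]
A=cv2.resize(a["image"][140:290,170:330,::-1],(480,450),interpolation=cv2.INTER_CUBIC)
o=robot.get_obs();u,v=proj(b,[[0.58,-0.02,0.05]])[0].astype(int)
B=b["image"][max(v-70,0):v+80,u-50:u+50,::-1];B=cv2.resize(B,(300,450),interpolation=cv2.INTER_CUBIC)
cv2.imwrite(f"pics/{n}.png",np.hstack([A,B]));print(o["tool_pos"],o["ee_rot"],o["wrist_force"],u,v)
O=np.array([.6483,.0231,0]);c,s=np.cos(.0557),np.sin(.0557)
R=np.array([[c,-s,0],[s,c,0],[0,0,1]]);print("tcp jig",(o["tool_pos"]-O)@R)
E
python3 look.py l1
```

```text
[ 0.5395839  -0.02291839  0.08342204] [ 3.14046903 -0.00508865  0.05496326] [0.15807394 0.43573073 1.11012755] 244 218
tcp jig [-0.1111094  -0.03989467  0.08342204]
```

View pics/l1.png

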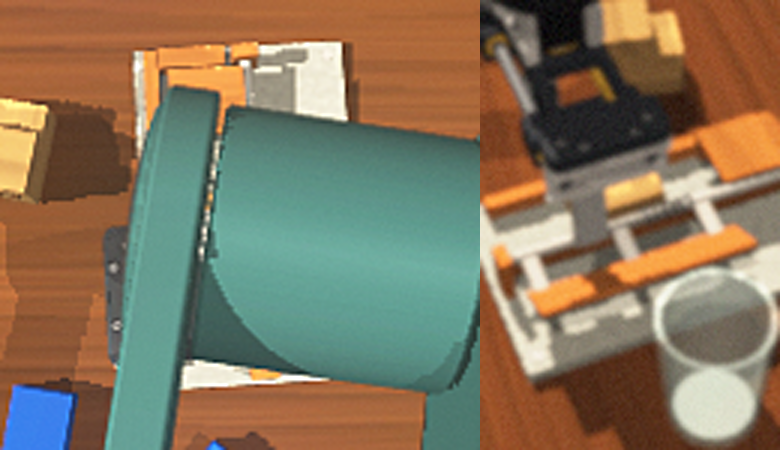

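The side crop shows the right finger over the thumb plate and behind the block, with the tumbler clear of the hand. I'm descending to press.

Call:
carry_out([
  [[0,0,0.01],0,-0.4],
  [[0,0,0.02],0,-0.4],
  [[0,0,0.025],0,-0.4],
  [[0,0,0.03],0,-0.4],
  [[0,0,0.035],0,-0.4],
  [[0,0,0.04],0,-0.4],
  [[0,0,0.045],0,-0.4],
  [[0,0,0.05],0,-0.4],
  [[0,0,0.055],0,-0.4],
  [[0,0,0.057],0,-0.4],
])

```text
time: 3.88
tool_pos: [0.5378, -0.0206, 0.024]
ee_rot: [-3.138, -0.001, 0.055]
wrist_force: [-2.6, 5.6, 8.0]
width: 0.0658
finger_force: 4.2
```

Call:
carry_out([
  [[0,0,0],0,-0.4],
  [[0,0,0],0,-0.4],
  [[0,0,0],0,-0.4],
])

```text
time: 4.25
tool_pos: [0.5377, -0.0206, 0.0243]
ee_rot: [-3.138, -0.001, 0.055]
wrist_force: [-3.6, 4.8, 7.2]
width: 0.0658
finger_force: 3.8
```

```bash
python3 look.py l2
```

```text
[ 0.53772248 -0.02065827  0.02427056] [-3.13829254e+00 -5.22055326e-04  5.54236156e-02] [-1.41855742  4.09991632  7.96732096] 244 218
tcp jig [-0.1128421  -0.03753442  0.02427056]
```

View pics/l2.png

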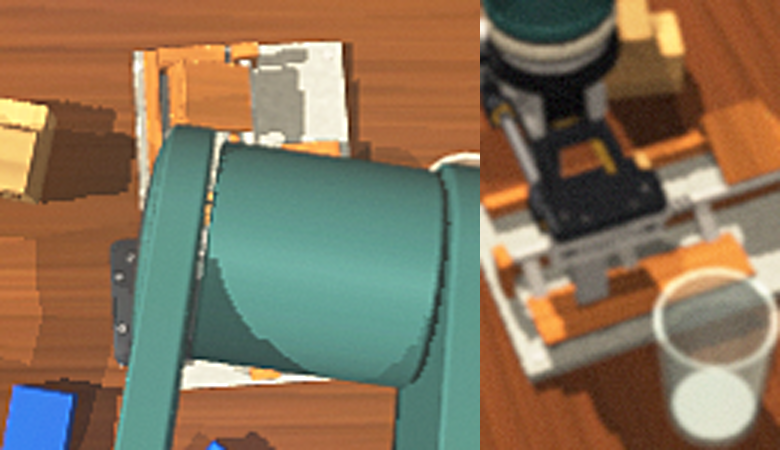

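The flap is raised and the plate is pressed nearly level. I'll measure the flap angle from depth.

```bash
cat > flap.py <<'E'
from h import *
O=np.array([.6483,.0231,0]);c,s=np.cos(.0557),np.sin(.0557)
R=np.array([[c,-s,0],[s,c,0],[0,0,1]])
for n in("top","side"):
    J=(cloud(snap(n))-O)@R
    q=J[(J[...,0]>0.008)&(J[...,0]<0.04)&(J[...,1]>-0.02)&(J[...,1]<0.012)&(J[...,2]>0.03)&(J[...,2]<0.09)]
    if len(q)>20:
        k=np.linalg.lstsq(np.c_[q[:,:2],np.ones(len(q))],q[:,2],rcond=None)[0];print(n,len(q),"flap slope y",np.arctan(k[1]),"zmax",q[:,2].max())
    b=J[(abs(J[...,1])<0.018)&(abs(J[...,2]-.038)<.004)&(J[...,0]<-0.002)&(J[...,0]>-.14)]
    if len(b)>20: print(n,"block x",np.percentile(b[:,0],[1,99]),len(b))
o=robot.get_obs();print("tcp jig",(o["tool_pos"]-O)@R,o["wrist_force"],o["time"])
E
python3 flap.py
```

```text
top 262 flap slope y 0.3070985175575276 zmax 0.07167803613537678
side 218 flap slope y 0.4706379772116918 zmax 0.07087846138270654
tcp jig [-0.11282147 -0.0375228   0.0242663 ] [-2.35221213  3.71930573  7.32179559] 4.45
```

Call:
carry_out([
  [[0.003,0,0.001],0,-0.4],
  [[0.008,0,0.001],0,-0.4],
  [[0.013,0,0.001],0,-0.4],
  [[0.018,0,0.001],0,-0.4],
  [[0.023,0,0.001],0,-0.4],
  [[0.028,0,0.001],0,-0.4],
  [[0.033,0,0.001],0,-0.4],
  [[0.038,0,0.001],0,-0.4],
  [[0.04,0,0.001],0,-0.4],
  [[0.04,0,0.001],0,-0.4],
])

```text
time: 5.7
tool_pos: [0.5765, -0.0205, 0.0224]
ee_rot: [3.141, 0.003, 0.055]
wrist_force: [-3.9, -0.8, 5.6]
width: 0.0655
finger_force: 2.9
```

```bash
python3 flap.py; python3 look.py l3
```

```text
side 207 flap slope y 0.5322516877355836 zmax 0.0730738215738577
tcp jig [-0.07414507 -0.03954354  0.02239816] [-5.20755923 -0.2325192   5.63399259] 5.8
[ 0.57651172 -0.02051124  0.02243871] [3.14128681e+00 2.53537964e-03 5.49081009e-02] [-5.10152391 -0.54333943  5.82217852] 244 218
tcp jig [-0.07410484 -0.03954706  0.02243871]
```

View pics/l3.png

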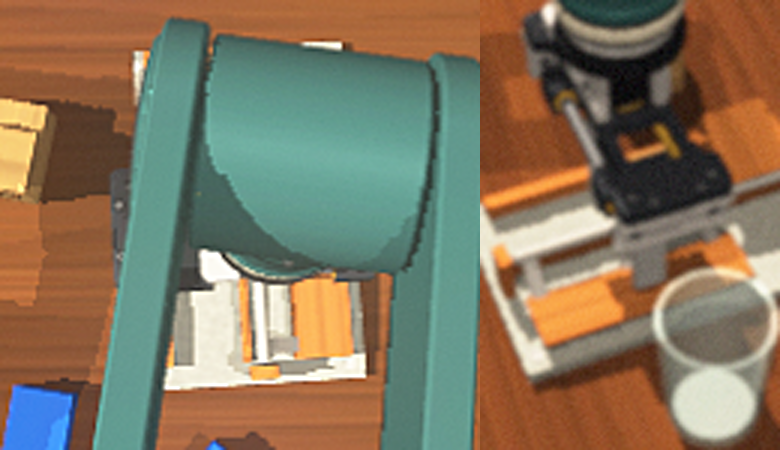

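The flap is at about 0.53 rad and the block is moving. I'm continuing.

Call:
carry_out([
  [[0.005,0,0],0,-0.4],
  [[0.01,0,0],0,-0.4],
  [[0.015,0,0],0,-0.4],
  [[0.02,0,0],0,-0.4],
  [[0.025,0,0],0,-0.4],
  [[0.03,0,0],0,-0.4],
  [[0.035,0,0],0,-0.4],
  [[0.04,0,0],0,-0.4],
  [[0.045,0,0],0,-0.4],
  [[0.048,0,0],0,-0.4],
])

```text
time: 7.15
tool_pos: [0.6242, -0.0179, 0.0224]
ee_rot: [3.141, 0.003, 0.055]
wrist_force: [-5.2, -0.2, 5.8]
width: 0.0656
finger_force: 3.2
```

Call:
carry_out([
  [[0.002,0,0],0,-0.4],
  [[0.004,0,0],0,-0.4],
  [[0.005,0,0],0,-0.4],
  [[0.006,0,0],0,-0.4],
  [[0.006,0,0],0,-0.4],
])

```text
time: 7.78
tool_pos: [0.6301, -0.0176, 0.0224]
ee_rot: [3.141, 0.003, 0.055]
wrist_force: [-4.9, -0.2, 5.3]
width: 0.0657
finger_force: 3.4
```

```bash
python3 flap.py
```

```text
side 52 flap slope y 0.3390221004549796 zmax 0.07138722541708108
tcp jig [-0.02046527 -0.03956188  0.02237325] [-5.03090407  0.74951053  5.88981506] 7.875
```

Call:
carry_out([
  [[0.001,0,0],0,-0.4],
  [[0.002,0,0],0,-0.4],
  [[0.002,0,0],0,-0.4],
])

```text
time: 8.25
tool_pos: [0.6301, -0.0175, 0.0224]
ee_rot: [3.141, 0.008, 0.056]
wrist_force: [-9.1, -0.5, 9.7]
width: 0.0659
finger_force: 5.6
```

Call:
carry_out([
  [[0.001,0,0],0,-0.4],
  [[0.001,0,0],0,-0.4],
])

```text
time: 8.5
tool_pos: [0.6302, -0.0176, 0.0225]
ee_rot: [3.141, 0.01, 0.056]
wrist_force: [-12.3, -0.6, 11.1]
width: 0.066
finger_force: 7.0
```

Call:
carry_out([
  [[0.001,0,0],0,-0.4],
  [[0.001,0,0],0,-0.4],
])

```text
time: 8.75
tool_pos: [0.6302, -0.0176, 0.0224]
ee_rot: [3.141, 0.012, 0.056]
wrist_force: [-14.9, -1.1, 12.3]
width: 0.0659
finger_force: 8.0
```

The force is rising, so the block has met something at about the stop. I'm backing off with the plate still held, to check before release.

Call:
carry_out([
  [[-0.005,0,0],0,-0.4],
  [[-0.012,0,0],0,-0.4],
  [[-0.02,0,0],0,-0.4],
  [[-0.03,0,0],0,-0.4],
  [[-0.04,0,0],0,-0.4],
  [[-0.05,0,0],0,-0.4],
  [[-0.06,0,0],0,-0.4],
  [[-0.07,0,0],0,-0.4],
  [[-0.08,0,0],0,-0.4],
  [[-0.08,0,0],0,-0.4],
])

```text
time: 10.0
tool_pos: [0.5585, -0.0214, 0.0246]
ee_rot: [3.141, -0.008, 0.056]
wrist_force: [1.9, 0.5, 5.5]
width: 0.0659
finger_force: 2.8
```

```bash
python3 flap.py; python3 look.py l4
```

```text
top 69 flap slope y 0.412735565514097 zmax 0.07144195724387396
side 212 flap slope y 0.46145052399139846 zmax 0.07083074798386167
side block x [-0.01407514 -0.0022145 ] 79
tcp jig [-0.09213562 -0.03937324  0.02444999] [2.356733   1.48220381 6.07473736] 10.1
[ 0.55848072 -0.02129998  0.02434177] [ 3.14128289 -0.00705617  0.05556433] [3.18593858 1.34912789 5.75323268] 244 218
tcp jig [-0.09215178 -0.03933078  0.02434177]
```

View pics/l4.png

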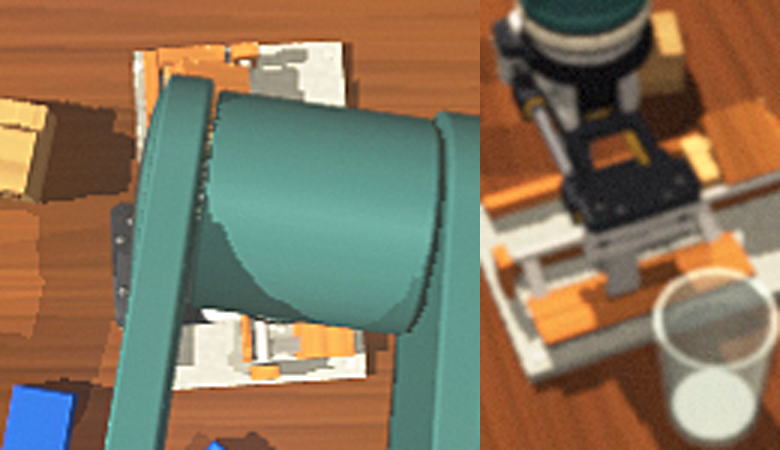

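The block's rear end shows at (700,155), protruding about 12 mm from under the flap. I'll check the side camera's bias against fixed jig features, such as the flap's near edge and the board ends.

```bash
python3 - <<'E'
from h import *
O=np.array([.6483,.0231,0]);c,s=np.cos(.0557),np.sin(.0557)
R=np.array([[c,-s,0],[s,c,0],[0,0,1]])
for n in("side","top"):
    J=(cloud(snap(n))-O)@R;X,Y,Z=J[...,0],J[...,1],J[...,2]
    def pr(t,m,a): 
        q=J[m]
        if len(q)>8: print(n,t,len(q),np.percentile(q[:,a],[0,2,10,90,98,100]).round(4))
    box=(Y>-.03)&(Y<.02)&(X>-.06)&(X<.1)
    pr("flap x (0..45)",box&(Z>.052)&(Z<.08),0)
    pr("block top x",(abs(Y)<.02)&(abs(Z-.038)<.003)&(X<-.001)&(X>-.05),0)
    pr("block top y",(abs(Y)<.03)&(abs(Z-.038)<.003)&(X<-.003)&(X>-.05),1)
    pr("board x (-165..68)",(Y>-.1)&(Y<-.05)&(abs(Z-.01)<.004)&(abs(X)<.2),0)
    pr("board y(-105..)",(X<.05)&(X>.0)&(abs(Z-.01)<.003)&(Y<-.03)&(Y>-.13),1)
    pr("stop x 50..",(abs(Y)<.02)&(abs(Z-.03)<.002)&(X>.04)&(X<.08),0)
E
```

```text
side flap x (0..45) 391 [-0.0043 -0.0037 -0.0005  0.0368  0.04    0.0417]
side block top x 81 [-0.0144 -0.0138 -0.0129 -0.0029 -0.0016 -0.0012]
side block top y 81 [-0.0234 -0.0228 -0.0205  0.0129  0.0157  0.0162]
side board x (-165..68) 1023 [-0.1689 -0.167  -0.1598  0.0532  0.0618  0.0645]
side board y(-105..) 720 [-0.1066 -0.1049 -0.0997 -0.0384 -0.0317 -0.03  ]
side stop x 50.. 37 [0.0504 0.051  0.052  0.0588 0.0596 0.0603]
top flap x (0..45) 141 [0.0009 0.0106 0.0275 0.0437 0.0446 0.0453]
top board x (-165..68) 665 [-0.1653 -0.164  -0.1598  0.0619  0.0668  0.0682]
top board y(-105..) 311 [-0.105  -0.1039 -0.0997 -0.0499 -0.0436 -0.0415]
top stop x 50.. 88 [0.0504 0.0524 0.0544 0.0629 0.0637 0.0639]
```

The side camera reads about 4 mm low in x (flap edges -4 and 41.5 mm, board ends -169 and 64.5 mm). That puts the block's rear end at about -10 mm, which is home, so I'm lifting off slowly.

Call:
carry_out([
  [[0,0,-0.004],0,-0.4],
  [[0,0,-0.008],0,-0.4],
  [[0,0,-0.012],0,-0.4],
  [[0,0,-0.016],0,-0.4],
  [[0,0,-0.022],0,-0.4],
  [[0,0,-0.03],0,-0.4],
  [[0,0,-0.05],0,-0.4],
  [[0,0,-0.08],0,-0.4],
  [[0,0,-0.11],0,-0.4],
  [[0,0,-0.14],0,-0.4],
])

```text
time: 11.55
tool_pos: [0.5555, -0.0215, 0.1639]
ee_rot: [3.142, -0.0, 0.055]
wrist_force: [0.1, -0.6, 0.7]
width: 0.0658
finger_force: 0.0
```

Call:
carry_out([
  [[-0.03,0.03,-0.03],0,-0.4],
  [[-0.07,0.07,-0.06],0,-0.4],
  [[-0.11,0.11,-0.06],0,-0.4],
  [[-0.15,0.15,-0.06],0,-0.4],
  [[-0.18,0.19,-0.06],0,-0.4],
  [[-0.2,0.22,-0.06],0,-0.4],
  [[-0.2,0.22,-0.06],0,-0.4],
  [[-0.2,0.22,-0.06],0,-0.4],
])

```text
time: 12.55
tool_pos: [0.3684, -0.2517, 0.2227]
ee_rot: [-3.141, -0.001, 0.055]
wrist_force: [0.2, 0.8, 0.1]
width: 0.0657
finger_force: 0.0
```

```bash
python3 flap.py; python3 look.py l5
```

```text
top 260 flap slope y 0.30744171835132017 zmax 0.06422228867009998
top block x [-0.00986568 -0.0024069 ] 72
side 220 flap slope y 0.3167407488537329 zmax 0.06322407735766487
side block x [-0.01383942 -0.00209286] 81
tcp jig [-0.29444647 -0.2583859   0.22263781] [ 0.59585235 -0.09014425 -0.67010566] 12.65
[ 0.36869309 -0.25132267  0.22255728] [-3.14152637e+00 -1.96284942e-04  5.71825237e-02] [ 0.35777157  0.1106696  -0.53307762] 244 218
tcp jig [-0.29445072 -0.25843103  0.22255728]
```

View pics/l5.png

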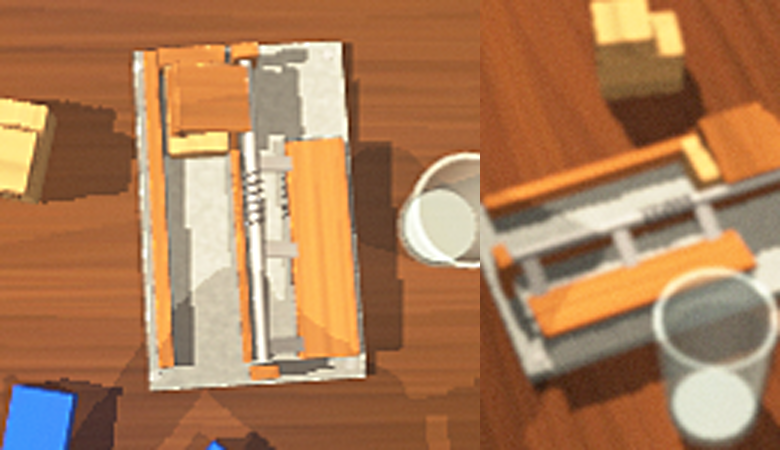

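The block is home: its rear end is at -10 mm (198,143 in the picture). The flap rests on it at about 0.31 rad, the tumbler and stepped block stand in place, and the hand is clear.

```bash
python3 -c "
from bench import robot
print(robot.close_job())"
```

```text
the job is handed in; nothing more can be done
None
```

The maple block is at the end stop (rear end about 10 mm outside the flap), the flap rests on it at about 0.31 rad, the hand is clear, and the job was handed in without a verdict being returned.

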